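# Refit the speed knob on the turntable's control box

## Task

The speed knob has come off the control box of the welding turntable. Pick it up and set it lightly on the D-shaft, turn it until you feel its flat find the shaft's flat, and push it on until it snaps home against the collar; never force it: the sprung shaft must not be pushed in to the end of its travel, which takes about 22 N. Then turn the knob anticlockwise to the zero mark, the long mark at the left end of its scale, so that the turntable cannot start by itself, and let go.

Things in the scene. Friction and masses are not known exactly. Their poses are not given: they have to be found in the camera images.
- knob_center (a point): Loose black bar knob, 70 g, bore down on the table: round skirt 60 mm wide, 12 mm high; on it a straight bar grip 56 mm long, 24 mm wide, from 12 to 42 mm above the underside. Point on the knob's axis half-way up, 21 mm above the underside. z is the knob's axis, up; x runs along the bar to its pointer end (white line). Turning the knob turns these axes.
- knob_mark (a point): Point on the knob's white pointer line, at the pointer end of the bar: 28 mm from the knob's axis along the knob's +x, 21 mm above the underside.
- knob_bore (a point): Mouth of the D-shaped bore, centre of the knob's underside, axes as the knob's. Bore 22 mm deep, 17.4 mm in diameter; its flat lies 5.2 mm from the axis on the pointer side (+x), square to x. In the round wall opposite the flat, near the mouth, a lip with a pocket above it snaps over the shaft's spring ball.
- shaft_seat (a point): Point fixed to the grey control box (100 x 120 mm, panel 56 mm above the table), on the axis of its upright shaft at the top of the shaft's collar, 65 mm above the table: the knob's underside rests here when home and not pressed. Axes are the box's, not the turning shaft's: z up, x to the box's back (toggle switch and lamp are at its front), y to its left. The box stands fast on magnet feet.
- shaft_tip (a point): Middle of the shaft's top, 20 mm above shaft_seat; sinks with the shaft when it is pressed, but its axes do not turn with it. Steel shaft 16 mm in diameter, tip chamfer 1.8 mm, one flat 4.5 mm from the axis over its whole length: 0.7 mm play in the knob, enters when turned true to about 7 degrees. Where the flat faces is not measured: 28 to 104 degrees clockwise, from above, of the direction axis to zero_mark.
- spring_ball (a point): Spring ball low in the shaft, opposite the flat; point on the shaft's axis at its height, 6.2 mm above shaft_seat, fixed to the box. The knob's lip passes it over the last 7 mm of travel and snaps in behind it; this takes about 10 N. The shaft is also sprung lengthwise: pressed from above it gives from about 3 N on, 3 N more per mm, 6.5 mm at most, and rises again when released or when the bore drops over it.
- zero_mark (a point): Long mark at the left end of the half-circle scale on the panel, zero speed: 37 mm from the shaft's axis along the box's +y. The pointer (and the flat, once the knob is on) must end facing it. Full speed is in -y, half speed in +x. The shaft turns stiffly (0.1 N m), stays where it is left, is not turned by light pressing, and has end stops 6 degrees beyond zero and full.

How it is judged (in metres and radians):
On the way:
1. the knob is pushed home on the shaft while its pointer still stands off the zero mark (z of knob_center in the frame of shaft_seat below 0.0226 m and horizontal distance between knob_center and shaft_seat below 0.003 m and x of knob_mark in the frame of shaft_seat above 0.006 m), for 0.1 s.
At the end, for the whole second after the job is handed in: The knob sits snapped home on the shaft with its underside within 1.6 mm of the collar's rest height, within 3 mm of the shaft's axis and upright within 4.5 degrees, its pointer within 9 degrees (half a division) of the zero mark, let go (z of knob_center in the frame of shaft_seat between 0.0194 and 0.0226 m and horizontal distance between knob_center and shaft_seat below 0.003 m and angle between knob_center's own z axis and vertical below 0.08 rad and x of knob_mark in the frame of shaft_seat between -0.0044 and 0.0044 m and y of knob_mark in the frame of shaft_seat above 0.02 m); the robot touches nothing.
It fails at once if the shaft is pushed in to the end of its spring travel, more than 6.5 mm (about 22 N) (z of shaft_tip in the frame of shaft_seat below 0.0135 m).
It also fails if it takes over 64 s, if anything falls off the work surface, if the arm or the gripper's body presses on something with over 40 N, if the wrist force passes 120 N, or if a joint passes its speed limit or range.

## Robot

A 6-joint arm with a two-finger parallel gripper is mounted at the origin on a cart in front of the work surface, level with it; the furniture and walls round the work are solid. World frame = base frame: x ahead of the robot, y to its left, z up, the work surface at z = 0. Lengths are in m, angles in degrees, forces in N, time in s.
With the tool pointing down it reaches from about 0.25 to 0.775 m from the base axis. Payload 4 kg.
Tool frame: the origin (TCP) lies midway between the tips of the shut fingers; the grasp point (between the pads) lies 19 mm behind it; z points along the fingers, y is the direction in which the jaws open and shut (so a half turn about z gives the same grasp; the last joint's range is limited). The gripper opens to 85 mm and grips with 20 to 120 N. Pads are 22 mm wide; open, the fingers measure 114 mm over their backs; the gripper's body (76 mm by 85 mm) begins 54 mm behind the grasp point. The pads swing forward as they close: fully open they stand 13 mm farther back than shut.
Start: joints at [67.26, 4.996, 78.535, -0, 96.463, -5.907], TCP at [0.159, 0.526, 0.231] pointing down, gripper open.
Joint ranges: [-177.83, 177.83], [-43.37, 116.18], [15.69, 146.23], [-61.86, 241.86], [9.47, 152.12], [-147.06, 147.06]. Speed limits (degrees/s): [159.86, 159.86, 180, 180, 180, 180].

## Interface

Orientations are given as a 3x3 rotation matrix whose columns are the frame's x, y, z axes.
In Python, from cell import get_state, grab_frame, close_job gives the robot as it stands. The module is installed in compiled form; this text tells all that it offers.
- The arm moves only by the tool move_arm, never from a script. Its argument "plan" is a list of rows, each a list of 6 numbers: the shift along the world's x, y, z in cm, then the turn, a rotation vector about the world's x, y, z in rad. In form: [[x, y, z, rx, ry, rz], ...]. A call has 1 to 12 rows; each row is the pose to reach, as a shift and turn from the pose commanded when the call began; what a row does not reach only later rows make up. A row lasts 1/8 s, in which the tool goes at most 62.5 mm and 10.7 degrees, less where a joint would pass 70% of its speed; a pose out of reach is approached as far as the arm can. A call with a gripper value outside its range is refused whole. "claw" is the opening, from -1 (shut) to 1 (fully open), set as the call begins (left out, the last holds). The fingers move at their own pace and stop on an object; "force" is the grip in N (left out, the last holds). Time passes only in rows, so rows that repeat a pose let the fingers close. It gives the time, the measured TCP pose, the force and the opening at its end, in the units of the state.
- get_state(): the state, without advancing time (a new reading comes with each control period).
- grab_frame(name): name is "scene" or "top" or "wrist"; returns a dict with "img" (400x640x3 uint8, red, green, blue), "range_z" (400x640 float32, m along the optical axis (not along the pixel's ray), 0 where there is no reading), "fx", "fy", "cx", "cy" (pixels), "extrinsics" (4x4, takes a point from camera to world coordinates). Camera axes: x right, y down, z forward; pixel columns grow to the right and rows downward; lengths in m; the calibration is good to about 2 mm. A picture is of the moment at which its call begins.
- close_job(): hands the job in, once; it reports no verdict.
The state is a dict: "t": time; "qpos": joint angles; "joint_vel": joint speeds; "joint_efforts": joint torques, N m; "position": TCP position; "eef_rot": TCP orientation; "force": force on the tool from outside, world axes, zero at the start; "ft_torque": the same for the moment, N m; "gripper_width": opening from 0.0 (shut) to 1.0 (fully open).
Only numpy, scipy, OpenCV 4.12 (cv2) and the standard library are available. Lean on these libraries where they do the work, as an engineer would, in place of code of your own. Each camera call takes 0.05 s, during which the arm holds its last target.

## Working session

There is one attempt and no reset: what is moved stays moved. The work goes in short steps, Python scripts to look and compute and a tool call to move; the robot and the scene stay as the last step left them, time stands still between calls to the robot, and variables do not carry over. Pictures are saved under pics/ and viewed, and the job is handed in when it is done.

Besides the shell and the picture viewer there is one more tool, called after "Call:" in YAML: its name, and indented under it one key for each argument. move_arm: Moves the arm, as the interface text tells. Its arguments: {"type":"object","properties":{"plan":{"type":"array"},"claw":{"type":"number"},"force":{"type":"number"}},"required":["plan"]}

```bash
mkdir -p pics; cat > h.py <<'E'
import numpy as np, cv2
from cell import get_state, grab_frame, close_job
def save(f,n): cv2.imwrite(f'pics/{n}.png',f['img'][:,:,::-1])
def ray_plane(f,u,v,z):
    T=np.array(f['extrinsics']);d=T[:3,:3]@np.array([(u-f['cx'])/f['fx'],(v-f['cy'])/f['fy'],1.]);o=T[:3,3]
    return o+d*(z-o[2])/d[2]
def cloud(f):
    T=np.array(f['extrinsics']);z=f['range_z'];v,u=np.mgrid[:400,:640]
    P=np.stack([(u-f['cx'])/f['fx']*z,(v-f['cy'])/f['fy']*z,z],-1)
    W=P@T[:3,:3].T+T[:3,3]; W[z<=0]=np.nan
    return W
E
python3 - <<'E'
from h import *
s=get_state()
for k in s: print(k,np.round(s[k],3).tolist())
for n in('scene','top','wrist'):
    f=grab_frame(n);save(f,n+'0');print(n,f['fx'],np.round(f['extrinsics'],3).tolist());np.savez(f'{n}0.npz',**f)
E
```

```text
t 0.0
qpos [67.26, 5.041, 78.627, 0.0, 96.462, -5.91]
joint_vel [0.036, -0.153, 0.021, -0.019, 0.157, -0.071]
joint_efforts [0.002, -35.189, -31.326, -0.0, 0.011, -0.0]
position [0.159, 0.526, 0.23]
eef_rot [[-0.957, 0.29, -0.001], [0.29, 0.957, -0.002], [0.0, -0.002, -1.0]]
force [-0.292, -0.15, 0.186]
ft_torque [-0.035, -0.006, -0.013]
gripper_width 0.999
scene 388.2766422875772 [[0.733, -0.513, 0.447, 0.134], [-0.68, -0.553, 0.481, -0.415], [0.001, -0.657, -0.754, 0.719], [0.0, 0.0, 0.0, 1.0]]
top 505.1999454490784 [[0.009, -0.992, 0.127, 0.389], [-1.0, -0.008, 0.005, -0.001], [-0.004, -0.127, -0.992, 1.113], [0.0, 0.0, 0.0, 1.0]]
wrist 313.12038829653187 [[0.291, 0.919, 0.266, 0.091], [0.957, -0.279, -0.083, 0.546], [-0.002, 0.279, -0.96, 0.374], [0.0, 0.0, 0.0, 1.0]]
```

View pics/scene0.png

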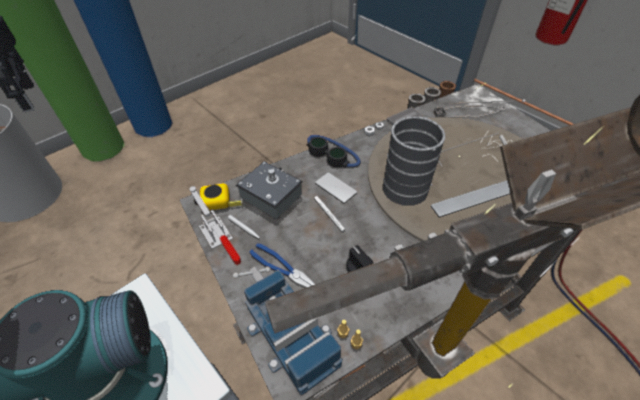

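View pics/top0.png

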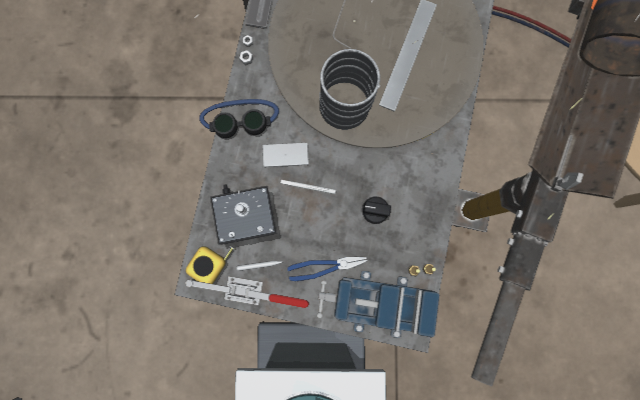

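View pics/wrist0.png

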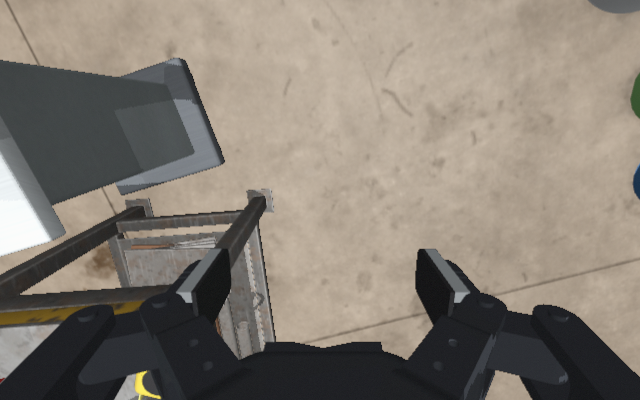

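The scene and top views show the box at about (243,213) in top and the knob at about (376,210). I'll zoom in on both.

```bash
python3 - <<'E'
from h import *
f=dict(np.load('top0.npz'));s=dict(np.load('scene0.npz'))
a=f['img'][175:255,195:295];b=f['img'][185:235,345:410];c=s['img'][150:225,230:310]
R=lambda x:cv2.resize(x,(400,380),interpolation=cv2.INTER_CUBIC)
cv2.imwrite('pics/z.png',np.hstack([cv2.resize(a,(400,320)),cv2.resize(b,(400,320),interpolation=3)])[:,:,::-1])
cv2.imwrite('pics/z2.png',cv2.resize(c,(640,600),interpolation=3)[:,:,::-1])
W=cloud(f)
for p in [(376,210),(241,210),(220,225),(262,200),(375,203),(358,83),(466,206),(490,200),(400,60)]: print(p,W[p[1],p[0]].round(3))
# highest things
for n,g in(('top',f),('scene',s)):
  W=cloud(g); m=(W[...,2]>0.074)&(np.hypot(W[...,0]-.42,W[...,1]-.16)<.06); print(n,m.sum(),np.nanmean(W[m],0) if m.any() else 0)
E
```

```text
(376, 210) [ 0.49  -0.137  0.039]
(241, 210) [0.484 0.145 0.083]
(220, 225) [0.454 0.192 0.056]
(262, 200) [0.508 0.105 0.056]
(375, 203) [ 0.505 -0.135  0.041]
(358, 83) [ 0.768 -0.099  0.045]
(466, 206) [ 0.503 -0.339  0.007]
(490, 200) [ 0.501 -0.342  0.148]
(400, 60) [ 0.83  -0.195  0.025]
top 0 0
scene 0 0
```

View pics/z.png

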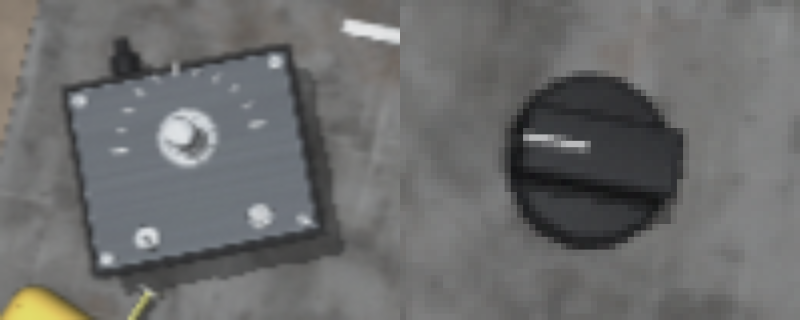

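View pics/z2.png

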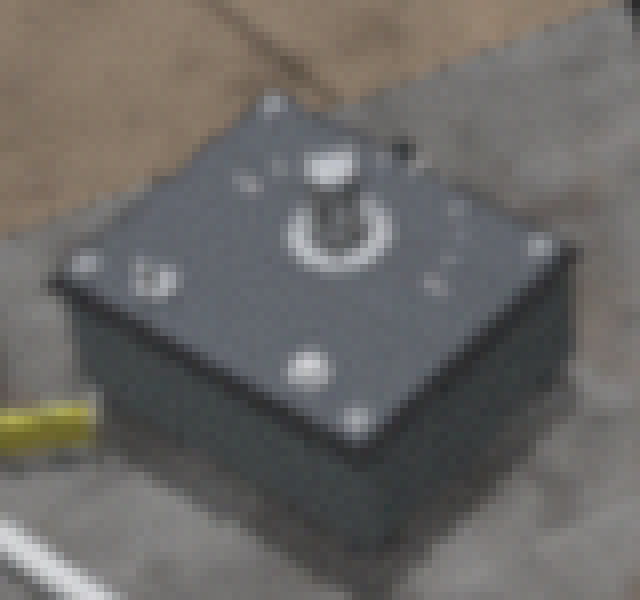

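Top zoom: the box front (lamp and toggle) faces the robot. Its zero mark is at the left and its x axis is yawed about +9°. The knob pointer faces roughly world +y (yaw about 80°). Next I'll measure these numerically.

```bash
python3 - <<'E'
from h import *
f=dict(np.load('top0.npz'));W=cloud(f)
img=f['img'].astype(int);g=img.max(-1)
# knob: dark blob
m=((g<70)).astype(np.uint8);m[:, :345]=0;m[:,410:]=0;m[:185]=0;m[235:]=0
n,l,st,c=cv2.connectedComponentsWithStats(m);i=1+st[1:,4].argmax();print('knob',st[i],c[i])
# bar top by height
mb=(W[...,2]>.034)&(W[...,2]<.05)&(abs(W[...,0]-.49)<.05)&(abs(W[...,1]+.137)<.05)
P=W[mb][:,:2];print(len(P),P.mean(0));w,V=np.linalg.eigh(np.cov(P.T));print('bar yaw',np.degrees(np.arctan2(V[1,1],V[0,1])))
r=cv2.minAreaRect(P.astype(np.float32)*1000);print(r)
ms=(W[...,2]>.006)&(abs(W[...,0]-.49)<.05)&(abs(W[...,1]+.137)<.05)
print('skirt',cv2.minEnclosingCircle(W[ms][:,:2].astype(np.float32)*1000))
wl=(g>120)[195:225,355:395];v,u=np.nonzero(wl);print('white',[ray_plane(f,355+a,195+b,.042)[:2].round(4).tolist() for a,b in zip(u,v)])
# box panel
mp=(abs(W[...,2]-.056)<.006)&(abs(W[...,0]-.48)<.1)&(abs(W[...,1]-.14)<.1)
r=cv2.minAreaRect(W[mp][:,:2].astype(np.float32)*1000);print('box',r)
mc=(W[...,2]>.072)&(abs(W[...,0]-.48)<.05)&(abs(W[...,1]-.14)<.05);print('shaft',mc.sum(),np.median(W[mc],0),W[mc].mean(0))
# white collar
sub=(g>170)[195:225,225:258];n,l,st,c=cv2.connectedComponentsWithStats(sub.astype(np.uint8));print(st,c)
for k in range(1,n): 
  if st[k,4]>15: print('collar',ray_plane(f,225+c[k][0],195+c[k][1],.062))
E
```

```text
knob [362 197  29  27 580] [375.94827586 210.01551724]
295 [ 0.49384466 -0.13862704]
bar yaw 80.17011858551369
((494.2433776855469, -138.9430694580078), (55.63568115234375, 24.51071548461914), 79.58785247802734)
skirt ((495.1251220703125, -138.20504760742188), 30.540246963500977)
white [[0.5218, -0.1261], [0.5218, -0.1282], [0.5218, -0.1304], [0.5218, -0.1325], [0.5219, -0.1347], [0.5219, -0.1368], [0.5219, -0.1389], [0.5219, -0.1411], [0.5219, -0.1432], [0.5219, -0.1453], [0.522, -0.1475], [0.522, -0.1496], [0.522, -0.1517], [0.522, -0.1539], [0.522, -0.156], [0.5221, -0.1581], [0.5196, -0.1261], [0.5198, -0.1453], [0.5198, -0.1474], [0.5198, -0.1496], [0.5198, -0.1517], [0.5199, -0.1538], [0.5199, -0.156], [0.5199, -0.1581], [0.5199, -0.1602], [0.5177, -0.1496], [0.5177, -0.1517], [0.5177, -0.1538], [0.5177, -0.156], [0.5178, -0.1581], [0.5156, -0.1538], [0.5156, -0.1559], [0.5156, -0.1581], [0.5134, -0.1559], [0.5135, -0.158], [0.4981, -0.1132], [0.4981, -0.1153], [0.4981, -0.1174], [0.4981, -0.1196], [0.4982, -0.1217], [0.4982, -0.1238], [0.496, -0.1238], [0.496, -0.1259], [0.496
[... 568 characters left out ...]
 -0.1745], [0.4666, -0.1724], [0.4666, -0.1745], [0.4644, -0.1702], [0.4645, -0.1724], [0.4645, -0.1745], [0.4623, -0.1702], [0.4623, -0.1723], [0.4624, -0.1745], [0.4602, -0.1702], [0.4602, -0.1723], [0.4602, -0.1744]]
box ((476.81634521484375, 146.12240600585938), (104.24931335449219, 123.7868881225586), 11.513197898864746)
shaft 45 [0.48746245 0.14687954 0.08325291] [0.48773224 0.14670425 0.08301835]
[[  0   0  33  30 875]
 [  1   7   2   1   2]
 [ 10   7  14  15 110]
 [  0  12   1   1   1]
 [  0  17   2   1   2]] [[16.13942857 14.66285714]
 [ 1.5         7.        ]
 [15.58181818 13.31818182]
 [ 0.         12.        ]
 [ 0.5        17.        ]]
collar [0.48904413 0.14899605 0.062     ]
```

Call:
move_arm:
  plan:
    - [2.79,-5.54,0,0,0,-0.1209]
    - [5.58,-11.08,0,0,0,-0.2418]
    - [8.38,-16.63,0,0,0,-0.3626]
    - [11.17,-22.17,0,0,0,-0.4835]
    - [13.96,-27.71,0,0,0,-0.6044]
    - [16.75,-33.25,0,0,0,-0.7253]
    - [19.54,-38.79,0,0,0,-0.8461]
    - [22.33,-44.33,0,0,0,-0.967]
    - [25.13,-49.88,0,0,0,-1.0879]
    - [27.92,-55.42,-1,0,0,-1.2088]
    - [30.71,-60.96,-5,0,0,-1.3297]
    - [33.5,-66.5,-8,0,0,-1.4506]
  claw: 1

```text
t: 1.65
position: [0.4874, -0.1259, 0.1583]
eef_rot: [[0.177, 0.984, 0.0], [0.984, -0.177, 0.0], [0.0, 0.0, -1.0]]
force: [0.5, -0.0, 0.7]
gripper_width: 0.997
```

Call:
move_arm:
  plan:
    - [0,0,0,0,0,0]
    - [0,0,0,0,0,0]
    - [0,0,0,0,0,0]
    - [0,0,0,0,0,0]

```text
t: 2.15
position: [0.4873, -0.1233, 0.1608]
eef_rot: [[0.171, 0.985, 0.002], [0.985, -0.171, -0.001], [-0.0, 0.002, -1.0]]
force: [-0.1, 1.2, 0.9]
gripper_width: 0.997
```

```bash
python3 - <<'E'
from h import *
s=get_state()
for k in ('t','qpos','position','eef_rot','force'): print(k,np.round(s[k],4).tolist())
f=grab_frame('wrist');save(f,'w1');np.savez('w1.npz',**f);print(np.round(f['extrinsics'],4).tolist())
E
```

```text
t 2.15
qpos [-20.6703, 0.2832, 91.4812, 0.004, 88.0909, -10.8321]
position [0.4873, -0.1233, 0.1608]
eef_rot [[0.1709, 0.9853, 0.0024], [0.9853, -0.1709, -0.0008], [-0.0004, 0.0025, -1.0]]
force [-0.1001, 1.1544, 0.9397]
[[0.9851, -0.166, -0.0447, 0.4985], [-0.1719, -0.946, -0.2748, -0.0541], [0.0033, 0.2784, -0.9605, 0.3042], [0.0, 0.0, 0.0, 1.0]]
```

View pics/w1.png

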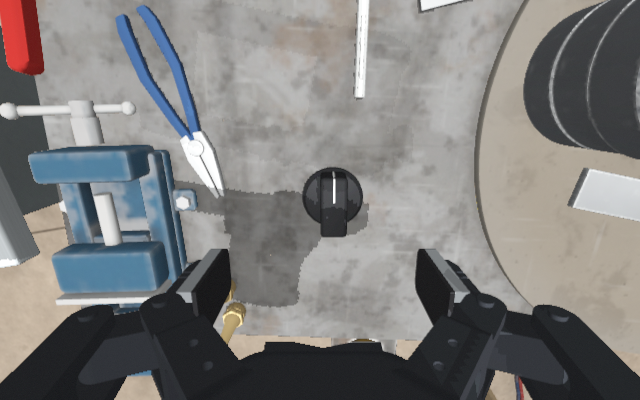

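The wrist view shows the knob at about (333,198), with the white pointer line pointing up and square between the fingers.

```bash
cat >> h.py <<'E'
def knob_meas(f,c0=None,zb=0.0):
    W=cloud(f);c0=np.array(c0)
    n=np.hypot(W[...,0]-c0[0],W[...,1]-c0[1])<.045
    mb=n&(W[...,2]>zb+.036)&(W[...,2]<zb+.05);P=W[mb]
    r=cv2.minAreaRect(P[:,:2].astype(np.float32)*1000)
    w,V=np.linalg.eigh(np.cov(P[:,:2].T));yaw=np.degrees(np.arctan2(V[1,1],V[0,1]))
    ms=n&(W[...,2]>zb+.007);e=cv2.minEnclosingCircle(W[ms][:,:2].astype(np.float32)*1000)
    print('bar',np.round(r[0],1),np.round(r[1],1),round(r[2],1),'pca yaw',round(yaw,2),'ztop',np.median(P[:,2]).round(4),'skirt',np.round(e[0],1),round(e[1],1))
    return np.array(r[0])/1000
E
python3 - <<'E'
from h import *
f=dict(np.load('w1.npz'))
knob_meas(f,[.494,-.139])
g=f['img'].max(-1)
# dark contour with subpixel -> skirt outline at z=.012 : ray to plane
m=((g<60)*255).astype(np.uint8);mm=np.zeros_like(m);mm[160:245,295:370]=m[160:245,295:370]
n,l,st,c=cv2.connectedComponentsWithStats(mm);i=1+st[1:,4].argmax();print(st[i],c[i])
w=(g>130);w[:165]=0;w[215:]=0;w[:,:320]=0;w[:,350:]=0
v,u=np.nonzero(w);print(len(u),u.min(),u.max(),v.min(),v.max())
Q=np.array([ray_plane(f,a,b,.042)[:2] for a,b in zip(u,v)])
wv,V=np.linalg.eigh(np.cov(Q.T));print('line mean',Q.mean(0),'yaw',np.degrees(np.arctan2(V[1,1],V[0,1])))
E
```

```text
bar [ 493.9 -140.9] [55.9 23.7] 80.0 pca yaw 80.08 ztop 0.0427 skirt [ 499.  -129.8] 42.0
[ 303  168   60   69 1805] [331.6265928  204.50526316]
167 320 349 165 203
line mean [ 0.4993909  -0.11394649] yaw 77.30586774322974
```

Call:
move_arm:
  plan:
    - [0.6,-1.7,0,0,0,0]
    - [0.67,-1.72,-4,0,0,0]
    - [0.67,-1.72,-8,0,0,0]
    - [0.67,-1.72,-11,0,0,0]
    - [0.67,-1.72,-12.5,0,0,0]
    - [0.67,-1.72,-13.5,0,0,0]
    - [0.67,-1.72,-13.5,0,0,0]
    - [0.67,-1.72,-13.5,0,0,0]

```text
t: 3.2
position: [0.4948, -0.1419, 0.0258]
eef_rot: [[0.173, 0.985, 0.003], [0.985, -0.173, -0.001], [-0.001, 0.003, -1.0]]
force: [0.7, -0.8, 1.0]
gripper_width: 1.001
```

Call:
move_arm:
  plan:
    - [-0.05,0.05,-0.4,0,0,0]
    - [-0.05,0.05,-0.8,0,0,0]
    - [-0.05,0.05,-0.8,0,0,0]

```text
t: 3.58
position: [0.4929, -0.1408, 0.016]
eef_rot: [[0.173, 0.985, -0.001], [0.985, -0.173, 0.0], [0.0, -0.001, -1.0]]
force: [-0.1, -0.1, 0.5]
gripper_width: 0.998
```

Call:
move_arm:
  plan:
    - [0,0,0,0,0,0]
    - [0,0,0,0,0,0]
    - [0,0,0,0,0,0]
    - [0,0,0,0,0,0]
    - [0,0,0,0,0,0]
    - [0,0,0,0,0,0]
    - [0,0,0,0,0,0]
    - [0,0,0,0,0,0]
  claw: -1
  force: 60

```text
t: 4.58
position: [0.4936, -0.1411, 0.0168]
eef_rot: [[0.173, 0.985, 0.001], [0.985, -0.173, -0.0], [-0.0, 0.001, -1.0]]
force: [1.0, -1.1, 3.2]
gripper_width: 0.269
```

```bash
python3 - <<'E'
from h import *
f=grab_frame('wrist');save(f,'w2');np.savez('w2.npz',**f)
s=get_state()
for k in ('t','position','force','gripper_width'): print(k,np.round(s[k],4).tolist())
E
```

```text
t 4.625
position [0.4936, -0.1411, 0.0167]
force [0.4881, 0.785, 2.6712]
gripper_width 0.266
```

View pics/w2.png

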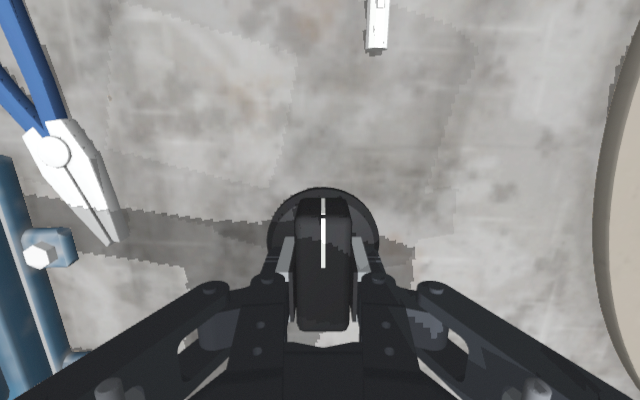

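Grip: opening about 22.6 mm, with the bar held straight and the pointer line visible at (323,235). Lifting, and moving so the wrist camera looks down on the shaft.

Call:
move_arm:
  plan:
    - [0,0,1,0,0,0]
    - [0,0,3,0,0,0]
    - [0,0,6,0,0,0]
    - [0,1,10,0,0,0]
    - [-0.2,4,13,0,0,0]
    - [-0.4,8,13.5,0,0,0]
    - [-0.6,12,13.5,0,0,0]
    - [-0.6,16,13.5,0,0,0]
    - [-0.6,18,13.5,0,0,0]
    - [-0.6,19,13.5,0,0,0]
    - [-0.6,19,13.5,0,0,0]
    - [-0.6,19,13.5,0,0,0]

```text
t: 6.12
position: [0.4872, 0.0483, 0.1513]
eef_rot: [[0.174, 0.985, -0.0], [0.985, -0.174, -0.001], [-0.001, -0.0, -1.0]]
force: [-0.5, -0.1, -1.2]
gripper_width: 0.263
```

Call:
move_arm:
  plan:
    - [0,0,0,0,0,0]
    - [0,0,0,0,0,0]
    - [0,0,0,0,0,0]

```text
t: 6.5
position: [0.4873, 0.0487, 0.1514]
eef_rot: [[0.173, 0.985, 0.0], [0.985, -0.173, -0.0], [-0.0, 0.0, -1.0]]
force: [0.2, 1.0, -0.6]
gripper_width: 0.272
```

```bash
python3 - <<'E'
from h import *
f=grab_frame('wrist');save(f,'w3');np.savez('w3.npz',**f);print(np.round(f['extrinsics'],4).tolist())
s=get_state()
for k in ('t','position','eef_rot','force','gripper_width','qpos'): print(k,np.round(s[k],4).tolist())
cv2.imwrite('pics/w3z.png',cv2.resize(f['img'][20:220,210:430],(660,600),interpolation=3)[:,:,::-1])
E
```

```text
[[0.9847, -0.1677, -0.0476, 0.4989], [-0.1743, -0.9458, -0.274, 0.1178], [0.0009, 0.2781, -0.9606, 0.2949], [0.0, 0.0, 0.0, 1.0]]
t 6.55
position [0.4873, 0.0488, 0.1514]
eef_rot [[0.1731, 0.9849, 0.0], [0.9849, -0.1731, -0.0], [-0.0, 0.0, -1.0]]
force [0.4163, 0.1941, -0.7299]
gripper_width 0.2688
qpos [-0.915, -0.9901, 93.8268, -0.0026, 87.1628, 9.0546]
```

View pics/w3.png

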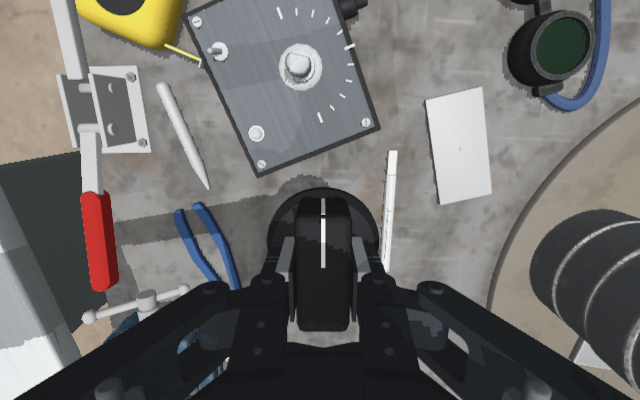

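View pics/w3z.png

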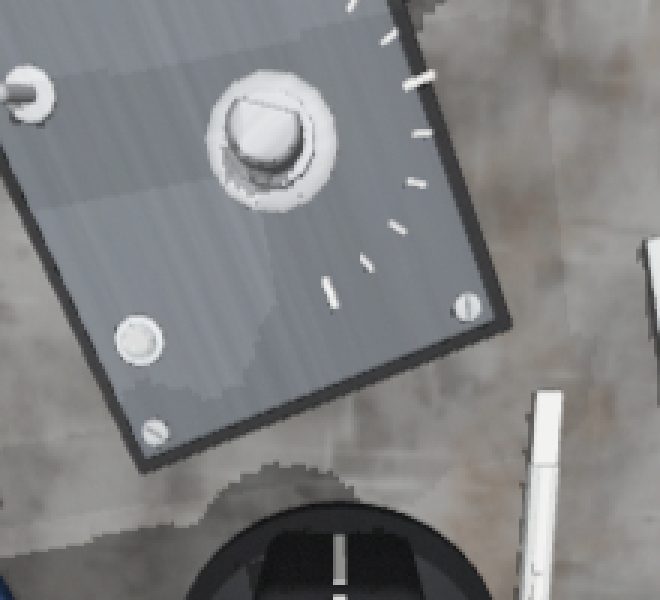

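The wrist zoom shows the shaft top at zoom (263,130). A straight flat edge runs from (235,97) to (298,112), so the flat faces up and about 13° right in the picture. I'll measure it.

```bash
python3 - <<'E'
from h import *
f=dict(np.load('w3.npz'));W=cloud(f);g=f['img'].max(-1)
n=np.hypot(W[...,0]-.488,W[...,1]-.147)<.02
m=n&(abs(W[...,2]-.085)<.004);P=W[m];print('tip px',m.sum(),'z',np.median(P[:,2]),'mean',P.mean(0))
# outline of tip
P2=P[:,:2].astype(np.float32)*1000
h=cv2.convexHull(P2)[:,0];print('mincircle',cv2.minEnclosingCircle(P2))
print(h.round(1).tolist())
c=np.array(cv2.minEnclosingCircle(P2)[0])
# extent by direction
for a in range(-180,180,15):
    d=np.array([np.cos(np.radians(a)),np.sin(np.radians(a))]);print(a,round(float(((P2)@d).max()-c@d),2),end='; ')
print()
# collar: z~.0625-.065 bright
mc=(np.hypot(W[...,0]-.488,W[...,1]-.147)<.026)&(abs(W[...,2]-.064)<.0035)&(g>150)
print('collar',mc.sum(),cv2.minEnclosingCircle(W[mc][:,:2].astype(np.float32)*1000), np.median(W[mc][:,2]))
mp=(abs(W[...,2]-.056)<.004)&(abs(W[...,0]-.48)<.09)&(abs(W[...,1]-.146)<.09)
print('panel z',np.median(W[mp][:,2]),'rect',cv2.minAreaRect(W[mp][:,:2].astype(np.float32)*1000))
# long marks at panel height
T=lambda u,v:ray_plane(f,210+u/3,20+v/3,.0565)[:2]
a,b=T(325,278),T(336,306);print('full mark',a,b,np.degrees(np.arctan2(*(a-b)[::-1])))
a,b=T(404,87),T(435,75);print('mid mark',a,b,np.degrees(np.arctan2(*(b-a)[::-1])))
# knob in hand
zt=W[205:260,300:345,2];print('bar top z',np.nanmedian(zt))
cc=np.array([.487,.049])
mb=(np.hypot(W[...,0]-cc[0],W[...,1]-cc[1])<.045)&(abs(W[...,2]-(np.nanmedian(zt)))<.003)
vv,uu=np.nonzero(mb);print(uu.min(),uu.max(),vv.min(),vv.max());P=W[mb];print(cv2.minAreaRect(P[:,:2].astype(np.float32)*1000),P.mean(0))
f2=dict(np.load('w2.npz'));W2=cloud(f2)
print('table z in w2',np.nanmedian(W2[100:150,200:300,2]))
E
```

```text
tip px 473 z 0.08561502797973897 mean [0.4878449  0.14517283 0.08553824]
mincircle ((488.04498291015625, 146.34768676757812), 8.032797813415527)
[[496.0, 145.3000030517578], [495.79998779296875, 147.8000030517578], [494.70001220703125, 148.39999389648438], [492.3999938964844, 149.60000610351562], [490.0, 150.60000610351562], [487.70001220703125, 151.5], [485.3999938964844, 152.3000030517578], [484.79998779296875, 152.39999389648438], [483.70001220703125, 152.60000610351562], [482.79998779296875, 152.39999389648438], [481.8999938964844, 151.5], [481.1000061035156, 150.39999389648438], [480.6000061035156, 148.1999969482422], [480.3999938964844, 147.0], [480.20001220703125, 145.8000030517578], [480.6000061035156, 144.5], [481.0, 143.1999969482422], [482.5, 141.1999969482422], [483.0, 140.5], [484.1000061035156, 139.6999969482422], [485.1000061035156, 139.10000610351562], [485.79998779296875, 138.8000030517578], [486.5, 138.6999969482422], [487.70001220703125, 138.5], [488.79998779296875, 138.5], [490.20001220703125, 138.8000030517578], [491.5, 139.3000030517578], [492.29998779296875, 13
[... 280 characters left out ...]
15 7.87; 30 7.45; 45 6.52; 60 5.15; 75 5.09; 90 6.23; 105 7.16; 120 7.82; 135 7.95; 150 8.03; 165 7.75; 
collar 234 ((489.20501708984375, 146.4564666748047), 13.959630012512207) 0.06619813831975441
panel z 0.05689488624738814 rect ((476.413330078125, 144.10275268554688), (104.27119445800781, 124.11325073242188), 11.518851280212402)
full mark [0.49525281 0.11402987] [0.49673881 0.10698383] 101.90908179164896
mid mark [0.52096141 0.15300341] [0.52842689 0.15426749] 9.610410405112637
bar top z 0.1773030904614675
262 383 214 331
((484.864013671875, 50.53886413574219), (57.21570587158203, 45.83829879760742), 55.78536605834961) [0.48729732 0.05197256 0.17733048]
table z in w2 0.0008545881736695404
```

```bash
python3 - <<'E'
from h import *
for nm,tcp,zb in(('w3',[.4873,.0488],.1346),('w2',[.4936,-.1411],0.0)):
    f=dict(np.load(nm+'.npz'));W=cloud(f);tx=np.array([.1731,.9849]);ty=np.array([.9849,-.1731]);tcp=np.array(tcp)
    d=W[...,:2]-tcp;X=d@tx*1000;Y=d@ty*1000;Z=W[...,2]-zb
    for u in(302,312,323,332,342):
        k=np.nonzero((abs(Z[:,u]-.042)<.004)&(abs(X[:,u])<45))[0];print(nm,u,'rows',k.min(),k.max(),'X',X[k,u].min().round(1),X[k,u].max().round(1),'Z',Z[k.min(),u].round(4),Z[k.max(),u].round(4))
    m=(abs(Z-.042)<.004)&(abs(X)<45)&(abs(Y)<11);print('mid',(np.percentile(X[m],.5)+np.percentile(X[m],99.5))/2,np.percentile(X[m],[.5,99.5]))
    r=(abs(Z-.042)<.004)&(X>5)&(X<25)&(abs(Y)<16);print('Y',np.percentile(Y[r],[.5,99.5]))
    # skirt front edge
    sk=(abs(Z-.011)<.003)&(abs(Y)<40)&(abs(X)<45);P=np.stack([X[sk],Y[sk]],1).astype(np.float32)
    print('skirt',sk.sum(),P.max(0),P.min(0))
    h=P[(np.hypot(*P.T)>27)];A=np.c_[2*h,np.ones(len(h))]
    h=cv2.convexHull(P)[:,0];h=h[h[:,0]>5];A=np.c_[2*h,np.ones(len(h))];s=np.linalg.lstsq(A,(h**2).sum(1),rcond=None)[0];print('circle fit',s[:2],np.sqrt(s[2]+s[0]**2+s[1]**2))
E
```

```text
w3 302 rows 213 331 X -26.9 27.9 Z 0.0384 0.0418
w3 312 rows 212 331 X -27.3 28.2 Z 0.0381 0.0413
w3 323 rows 213 331 X -26.5 28.0 Z 0.0386 0.0423
w3 332 rows 213 331 X -26.3 28.1 Z 0.0381 0.0426
w3 342 rows 213 331 X -26.6 28.2 Z 0.0392 0.0423
mid 0.7773679318958546 [-26.42582534  27.9805612 ]
Y [-15.4340705   15.35433986]
skirt 2030 [29.699606 28.820929] [ -3.9607995 -29.9167   ]
circle fit [ 0.43902786 -0.53710659] 29.311452673493594
w2 302 rows 213 330 X -26.1 28.1 Z 0.0381 0.042
w2 312 rows 214 331 X -26.5 27.7 Z 0.0386 0.0422
w2 323 rows 213 331 X -26.6 28.2 Z 0.039 0.042
w2 332 rows 213 331 X -26.4 28.4 Z 0.0394 0.0424
w2 342 rows 214 331 X -27.0 27.8 Z 0.0391 0.0415
mid 0.7846725727721484 [-26.40481679  27.97416193]
Y [-15.32357254  15.46033061]
skirt 2034 [29.917778 28.735981] [ -3.605802 -29.884745]
circle fit [ 0.23804772 -0.66401456] 29.59580099517653
```

Box yaw is about 11.5°, so zero is at about 101.5°. The flat faces about 67° and the pointer 80°. I'll go above the shaft.

Call:
move_arm:
  plan:
    - [0,3,0,0,0,0]
    - [0.09,6,0,0,0,0]
    - [0.09,8.5,0,0,0,0]
    - [0.09,9.69,-1,0,0,0]
    - [0.09,9.69,-2.5,0,0,0]
    - [0.09,9.69,-3.8,0,0,0]
    - [0.09,9.69,-3.8,0,0,0]
    - [0.09,9.69,-3.8,0,0,0]
    - [0.09,9.69,-3.8,0,0,0]
    - [0.09,9.69,-3.8,0,0,0]

```text
t: 7.8
position: [0.4886, 0.1459, 0.114]
eef_rot: [[0.173, 0.985, 0.001], [0.985, -0.173, 0.0], [0.0, 0.001, -1.0]]
force: [0.0, -0.4, -1.1]
gripper_width: 0.268
```

```bash
python3 - <<'E'
from h import *
f=grab_frame('scene');save(f,'s4')
cv2.imwrite('pics/s4z.png',cv2.resize(f['img'][110:230,200:340],(700,600),interpolation=3)[:,:,::-1])
f=grab_frame('wrist');save(f,'w4')
s=get_state()
for k in ('t','position','eef_rot','force','ft_torque','gripper_width','qpos'): print(k,np.round(s[k],4).tolist())
E
```

```text
t 7.9
position [0.4884, 0.146, 0.1138]
eef_rot [[0.1727, 0.985, 0.0008], [0.985, -0.1727, 0.0001], [0.0002, 0.0008, -1.0]]
force [0.4414, -0.0057, -0.7754]
ft_torque [0.0284, 0.0215, -0.0167]
gripper_width 0.2704
qpos [10.2661, 2.9378, 94.2426, -0.0032, 82.7738, 20.2128]
```

View pics/s4z.png

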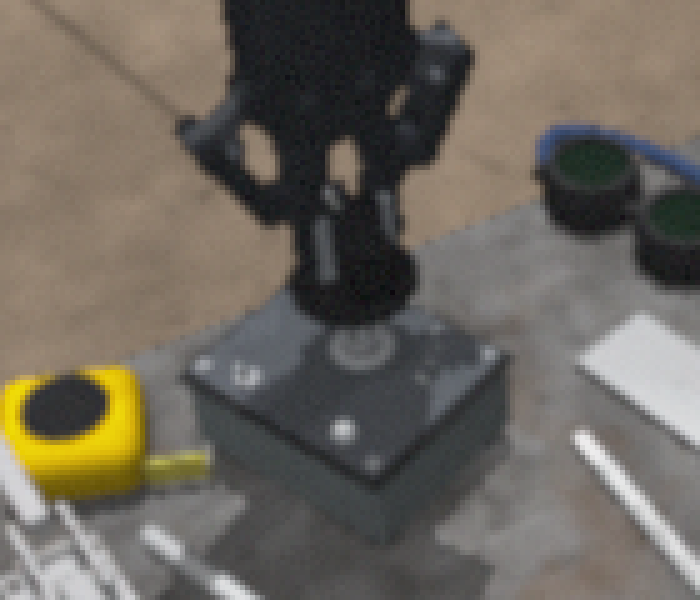

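View pics/w4.png

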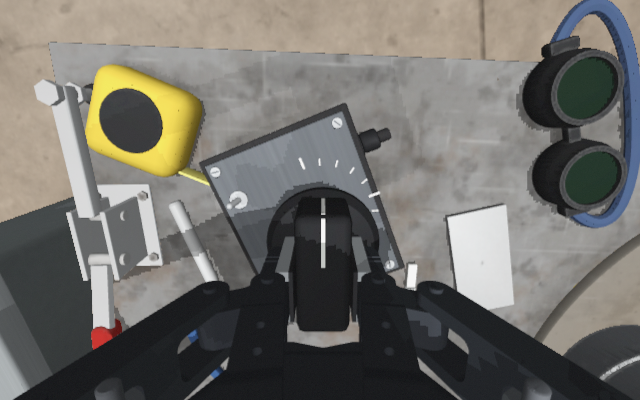

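Views show the knob over the shaft, still clear, with the scale visible and the zero mark at (301,163). Lowering lightly.

Call:
move_arm:
  plan:
    - [-0.02,-0.02,-0.5,0,0,0]
    - [-0.02,-0.02,-0.9,0,0,0]
    - [-0.02,-0.02,-1.1,0,0,0]
    - [-0.02,-0.02,-1.2,0,0,0]
    - [-0.02,-0.02,-1.25,0,0,0]
    - [-0.02,-0.02,-1.25,0,0,0]
    - [-0.02,-0.02,-1.25,0,0,0]

```text
t: 8.78
position: [0.4881, 0.1457, 0.1011]
eef_rot: [[0.173, 0.985, 0.0], [0.985, -0.173, -0.0], [0.0, 0.0, -1.0]]
force: [0.6, 0.6, -1.2]
gripper_width: 0.267
```

Call:
move_arm:
  plan:
    - [0,0,-0.05,0,0,0]
    - [0,0,-0.1,0,0,0]
    - [0,0,-0.1,0,0,0]
    - [0,0,-0.1,0,0,0]

```text
t: 9.28
position: [0.4881, 0.1459, 0.1001]
eef_rot: [[0.173, 0.985, 0.001], [0.985, -0.173, 0.0], [0.0, 0.0, -1.0]]
force: [-0.2, 0.6, -0.0]
gripper_width: 0.268
```

Call:
move_arm:
  plan:
    - [0,0,-0.05,0,0,0]
    - [0,0,-0.1,0,0,0]
    - [0,0,-0.1,0,0,0]
    - [0,0,-0.1,0,0,0]

```text
t: 9.78
position: [0.4882, 0.1461, 0.0992]
eef_rot: [[0.173, 0.985, 0.001], [0.985, -0.173, 0.001], [0.001, 0.001, -1.0]]
force: [1.1, 2.3, 1.7]
gripper_width: 0.268
```

Call:
move_arm:
  plan:
    - [0.0,0.03,0,0,0,0]
    - [0,0.03,-0.05,0,0,0]
    - [0,0.03,-0.05,0,0,0]
    - [0,0.03,-0.05,0,0,0]

```text
t: 10.28
position: [0.488, 0.1464, 0.0982]
eef_rot: [[0.173, 0.985, 0.0], [0.985, -0.173, 0.001], [0.001, -0.0, -1.0]]
force: [1.4, 4.5, -1.2]
gripper_width: 0.269
```

Call:
move_arm:
  plan:
    - [0.02,0.05,0,0,0,0]
    - [0.02,0.06,0,0,0,0]
    - [0.02,0.06,0,0,0,0]

```text
t: 10.65
position: [0.488, 0.1465, 0.0982]
eef_rot: [[0.173, 0.985, -0.0], [0.985, -0.173, -0.0], [-0.0, -0.0, -1.0]]
force: [0.3, 3.4, -1.6]
gripper_width: 0.267
```

```bash
python3 - <<'E'
from h import *
F=[]
for i in range(4):
    grab_frame('scene'); s=get_state(); F.append(np.r_[s['position']*1 if 0 else np.array(s['position'])*1000,s['force'],s['ft_torque']])
print(np.round(F,2).tolist(),s['t'])
E
```

```text
[[488.03, 146.53, 98.26, 1.94, 2.9, -1.12, 0.52, -0.14, 0.01], [488.02, 146.56, 98.26, 1.12, 2.69, -0.73, 0.48, -0.17, -0.09], [488.03, 146.55, 98.27, 1.03, 2.37, -0.78, 0.52, -0.09, -0.05], [488.04, 146.53, 98.27, 0.05, 2.84, -1.5, 0.49, -0.17, 0.03]] 10.85
```

Call:
move_arm:
  plan:
    - [0,0.02,0,0,0,-0.04]
    - [0,0.04,0,0,0,-0.08]
    - [0,0.05,0,0,0,-0.12]
    - [0,0.05,0,0,0,-0.16]
    - [0,0.05,0,0,0,-0.2]
    - [0,0.05,0,0,0,-0.22]
    - [0,0.05,0,0,0,-0.22]

```text
t: 11.72
position: [0.4879, 0.1466, 0.0982]
eef_rot: [[0.383, 0.924, -0.001], [0.924, -0.383, -0.001], [-0.001, -0.0, -1.0]]
force: [1.0, -0.5, -0.4]
gripper_width: 0.267
```

```bash
cat >> h.py <<'E'
def st(n=4):
    F=[]
    for i in range(n):
        grab_frame('scene'); s=get_state(); F.append(np.r_[np.array(s['position'])*1000,s['force'],s['ft_torque']])
    R=np.array(s['eef_rot']);print(np.round(np.mean(F,0),2).tolist(),'t',s['t'],'ptr yaw',np.degrees(np.arctan2(R[1,0],R[0,0])).round(2),'q6',s['qpos'][5])
E
python3 -c "
from h import *
st()"
```

```text
[488.03, 146.82, 98.3, -0.44, 0.09, -0.28, 0.01, -0.0, 0.01] t 11.925 ptr yaw 67.46 q6 32.941985920482686
```

The side load vanished when the pointer reached 67.5°, which fits the flats being aligned. Lowering gently.

Call:
move_arm:
  plan:
    - [0,0,-0.1,0,0,0]
    - [0,0,-0.2,0,0,0]
    - [0,0,-0.3,0,0,0]
    - [0,0,-0.4,0,0,0]
    - [0,0,-0.4,0,0,0]

```text
t: 12.55
position: [0.4881, 0.1471, 0.0943]
eef_rot: [[0.383, 0.924, -0.0], [0.924, -0.383, -0.0], [-0.0, -0.0, -1.0]]
force: [0.5, -0.3, -0.2]
gripper_width: 0.272
```

```bash
python3 -c "
from h import *
st(2)"
```

```text
[488.17, 147.14, 94.39, 0.14, 0.13, -1.09, 0.03, 0.01, 0.04] t 12.65 ptr yaw 67.45 q6 32.952640306363335
```

Call:
move_arm:
  plan:
    - [0,0,-0.1,0,0,0]
    - [0,0,-0.2,0,0,0]
    - [0,0,-0.3,0,0,0]
    - [0,0,-0.4,0,0,0]
    - [0,0,-0.5,0,0,0]
    - [0,0,-0.6,0,0,0]
    - [0,0,-0.6,0,0,0]

```text
t: 13.52
position: [0.4881, 0.1468, 0.0884]
eef_rot: [[0.384, 0.924, -0.0], [0.924, -0.384, -0.001], [-0.001, 0.0, -1.0]]
force: [0.1, -2.2, 0.6]
gripper_width: 0.268
```

```bash
python3 -c "
from h import *
st(2)"
```

```text
[488.12, 146.79, 88.46, -0.4, -1.9, 0.57, -0.35, 0.13, 0.04] t 13.625 ptr yaw 67.44 q6 32.956986535996855
```

Call:
move_arm:
  plan:
    - [0,-0.02,-0.05,0,0,0]
    - [0,-0.02,-0.1,0,0,0]
    - [0,-0.02,-0.15,0,0,0]
    - [0,-0.02,-0.2,0,0,0]
    - [0,-0.02,-0.2,0,0,0]

```text
t: 14.25
position: [0.4883, 0.1463, 0.0865]
eef_rot: [[0.384, 0.923, 0.0], [0.923, -0.384, -0.001], [-0.001, 0.001, -1.0]]
force: [-1.3, -4.3, 2.7]
gripper_width: 0.269
```

```bash
python3 -c "
from h import *
st(2)"
```

```text
[488.25, 146.31, 86.43, -0.55, -4.78, 2.82, -0.96, 0.26, 0.02] t 14.35 ptr yaw 67.44 q6 32.9326028144002
```

Call:
move_arm:
  plan:
    - [0,-0.02,-0.05,0,0,0]
    - [0,-0.02,-0.1,0,0,0]
    - [0,-0.02,-0.15,0,0,0]
    - [0,-0.02,-0.2,0,0,0]
    - [0,-0.02,-0.2,0,0,0]

```text
t: 14.98
position: [0.4879, 0.1463, 0.0839]
eef_rot: [[0.384, 0.924, -0.001], [0.924, -0.384, -0.001], [-0.001, -0.0, -1.0]]
force: [-0.4, -4.7, -3.0]
gripper_width: 0.269
```

```bash
python3 -c "
from h import *
st(2)"
```

```text
[487.85, 146.29, 83.42, -0.26, -4.53, -2.84, -0.77, 0.1, 0.03] t 15.075 ptr yaw 67.44 q6 32.91072216609267
```

The vertical force flipped to a downward pull, so the snap has begun. Continuing slightly.

Call:
move_arm:
  plan:
    - [0,0,-0.05,0,0,0]
    - [0,0,-0.1,0,0,0]
    - [0,0,-0.15,0,0,0]
    - [0,0,-0.15,0,0,0]

```text
t: 15.58
position: [0.4877, 0.1468, 0.0824]
eef_rot: [[0.383, 0.924, -0.001], [0.924, -0.383, -0.0], [-0.001, -0.001, -1.0]]
force: [-0.5, -4.5, -3.5]
gripper_width: 0.268
```

```bash
python3 -c "
from h import *
st(2)"
```

```text
[487.68, 146.73, 82.44, -2.1, -3.94, -3.01, -0.8, 0.31, -0.0] t 15.675 ptr yaw 67.45 q6 32.9100251638338
```

Call:
move_arm:
  plan:
    - [0,0,-0.05,0,0,0]
    - [0,0,-0.1,0,0,0]
    - [0,0,-0.15,0,0,0]
    - [0,0,-0.15,0,0,0]

```text
t: 16.18
position: [0.4881, 0.1469, 0.0817]
eef_rot: [[0.383, 0.924, 0.0], [0.924, -0.383, 0.0], [0.0, -0.0, -1.0]]
force: [-2.7, -4.1, -0.3]
gripper_width: 0.263
```

```bash
python3 -c "
from h import *
st(2)"
```

```text
[488.1, 146.91, 81.74, -2.97, -4.2, -0.82, -0.67, 0.51, 0.0] t 16.275 ptr yaw 67.45 q6 32.910961447687704
```

Call:
move_arm:
  plan:
    - [0,0,-0.05,0,0,0]
    - [0,0,-0.1,0,0,0]
    - [0,0,-0.1,0,0,0]
    - [0,0,-0.1,0,0,0]

```text
t: 16.77
position: [0.4881, 0.1469, 0.0814]
eef_rot: [[0.383, 0.924, 0.0], [0.924, -0.383, 0.0], [0.0, 0.0, -1.0]]
force: [-4.5, -3.2, 2.2]
gripper_width: 0.272
```

```bash
python3 -c "
from h import *
st(2)
f=grab_frame('wrist');save(f,'w5');f=grab_frame('scene')
cv2.imwrite('pics/s5z.png',cv2.resize(f['img'][110:230,200:340],(700,600),interpolation=3)[:,:,::-1])"
```

```text
[488.13, 146.91, 81.35, -3.53, -3.73, 2.27, -0.71, 0.84, 0.02] t 16.875 ptr yaw 67.45 q6 32.91057349839009
```

View pics/w5.png

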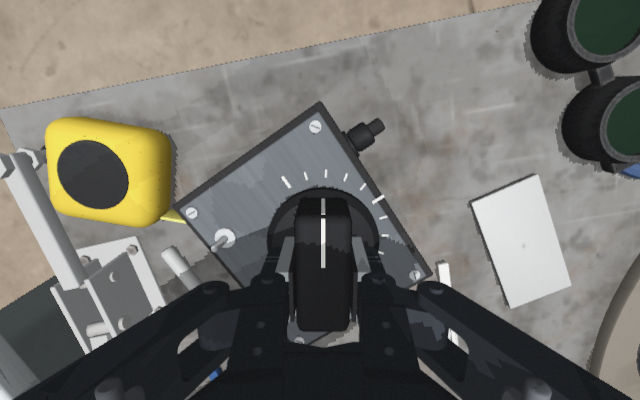

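View pics/s5z.png

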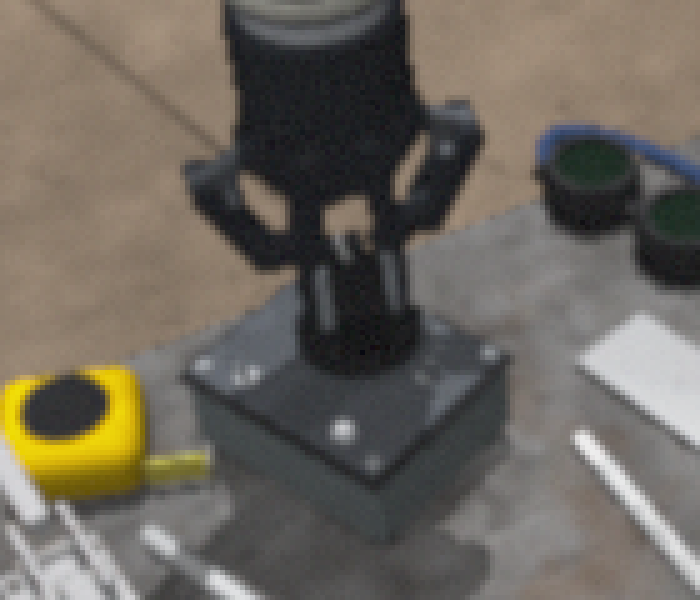

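The wrist view shows the skirt down on the panel and the pointer at 67°, well off zero (zero mark at (286,182)). The force pattern (rise, pull-in, then stop) matches the snap. I'll turn anticlockwise about 34° to zero.

Call:
move_arm:
  plan:
    - [-0.04,-0.04,0,0,0,0]
    - [-0.04,-0.04,0,0,0,0.06]
    - [-0.04,-0.04,0,0,0,0.12]
    - [-0.04,-0.04,0,0,0,0.18]
    - [-0.04,-0.04,0,0,0,0.24]
    - [-0.04,-0.04,0,0,0,0.3]
    - [-0.04,-0.04,0,0,0,0.36]
    - [-0.04,-0.04,0,0,0,0.42]
    - [-0.04,-0.04,0,0,0,0.48]
    - [-0.04,-0.04,0,0,0,0.54]
    - [-0.04,-0.04,0,0,0,0.59]
    - [-0.04,-0.04,0,0,0,0.59]

```text
t: 18.48
position: [0.4883, 0.1472, 0.0814]
eef_rot: [[-0.195, 0.981, 0.002], [0.981, 0.195, 0.002], [0.002, 0.002, -1.0]]
force: [-3.1, -0.5, 2.6]
gripper_width: 0.271
```

```bash
python3 -c "
from h import *
st(2)
f=grab_frame('wrist');save(f,'w6');np.savez('w6.npz',**f)"
```

```text
[488.31, 147.21, 81.26, -3.52, -0.28, 1.87, -0.11, 0.53, -0.1] t 18.575 ptr yaw 101.22 q6 -0.8865858302072979
```

View pics/w6.png

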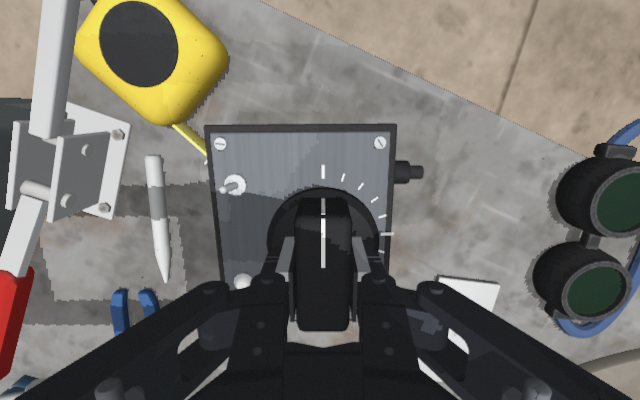

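Pointer line and zero mark are collinear at column 323. Letting go.

Call:
move_arm:
  plan:
    - [0,0,0,0,0,0]
    - [0,0,0,0,0,0]
    - [0,0,0,0,0,0]
    - [0,0,0,0,0,0]
    - [0,0,0,0,0,0]
  claw: 0

```text
t: 19.25
position: [0.4878, 0.1464, 0.0804]
eef_rot: [[-0.195, 0.981, 0.0], [0.981, 0.195, 0.0], [0.0, 0.0, -1.0]]
force: [-0.2, -0.0, 0.1]
gripper_width: 0.497
```

Call:
move_arm:
  plan:
    - [0,0,0.5,0,0,0]
    - [0,0,1.5,0,0,0]
    - [0,0,3,0,0,0]
    - [0,0,5,0,0,0]
    - [0,0,8,0,0,0]
    - [0,-3,10,0,0,0]
    - [0,-5,10,0,0,0]
    - [0,-5,10,0,0,0]
    - [0,-5,10,0,0,0]
    - [0,-5,10,0,0,0]

```text
t: 20.5
position: [0.4876, 0.097, 0.1802]
eef_rot: [[-0.196, 0.981, -0.001], [0.981, 0.196, 0.0], [0.0, -0.001, -1.0]]
force: [0.1, -0.4, -0.2]
gripper_width: 0.501
```

```bash
python3 - <<'E'
from h import *
st(1)
f=grab_frame('wrist');save(f,'w7');np.savez('w7.npz',**f)
W=cloud(f);g=f['img'].max(-1)
c=np.array([.488,.1463]);n=np.hypot(W[...,0]-c[0],W[...,1]-c[1])<.04
m=n&(abs(W[...,2]-.107)<.004);P=W[m];print('bar',cv2.minAreaRect(P[:,:2].astype(np.float32)*1000),'z',np.median(P[:,2]))
A=np.c_[P[:,:2],np.ones(len(P))];print('tilt',np.linalg.lstsq(A,P[:,2],rcond=None)[0][:2])
mp=(abs(W[...,2]-.056)<.004)&(np.hypot(W[...,0]-.476,W[...,1]-.145)<.09);print('panel z',np.median(W[mp][:,2]),cv2.minAreaRect(W[mp][:,:2].astype(np.float32)*1000)[2])
ms=n&(abs(W[...,2]-.077)<.003);print('skirt top z',np.median(W[ms][:,2]))
wl=m&(g>120);Q=W[wl][:,:2];w,V=np.linalg.eigh(np.cov(Q.T));print('line yaw',np.degrees(np.arctan2(V[1,1],V[0,1])),len(Q))
E
```

```text
[487.58, 97.03, 180.16, -0.09, -0.17, 0.15, 0.04, 0.0, 0.03] t 20.55 ptr yaw 101.31 q6 -6.601417007357156
bar ((487.3532409667969, 146.51690673828125), (24.07366943359375, 56.09761047363281), 5.3263092041015625) z 0.1077213388929158
tilt [ 0.00780204 -0.00220349]
panel z 0.05684230252172309 11.624288558959961
skirt top z 0.07719478910749415
line yaw 96.18379996456645 128
```

View pics/w7.png

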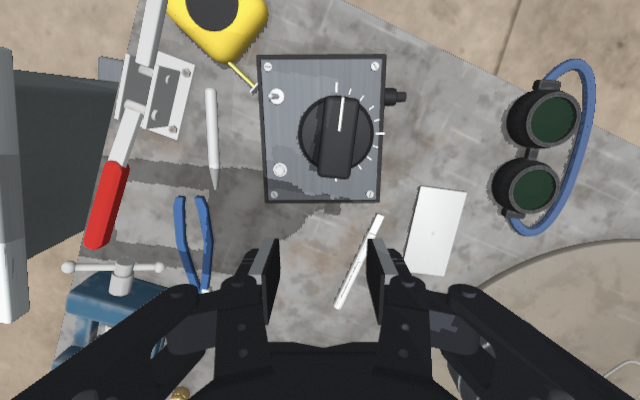

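The knob is home (bar top at 106.9 mm after bias, against 107 mm expected) and upright, but on release it sprang back within its play to 96.2°, against zero at 101.5°. That is inside 9°, but with a thin margin. I'll re-grip and turn about 5° past zero to take up the play.

Call:
move_arm:
  plan:
    - [0,2,0,0,0,-0.04]
    - [0,4.95,0,0,0,-0.089]
    - [0,4.95,-3,0,0,-0.089]
    - [0,4.95,-6,0,0,-0.089]
    - [0,4.95,-8.5,0,0,-0.089]
    - [0,4.95,-9.5,0,0,-0.089]
    - [0,4.95,-9.85,0,0,-0.089]
    - [0,4.95,-9.85,0,0,-0.089]
    - [0,4.95,-9.85,0,0,-0.089]

```text
t: 21.72
position: [0.4886, 0.146, 0.0832]
eef_rot: [[-0.107, 0.994, 0.002], [0.994, 0.107, 0.0], [0.0, 0.002, -1.0]]
force: [0.1, 0.9, -0.7]
gripper_width: 0.5
```

Call:
move_arm:
  plan:
    - [0,0,0,0,0,0]
    - [0,0,0,0,0,0]
    - [0,0,0,0,0,0]
    - [0,0,0,0,0,0]
    - [0,0,0,0,0,0]
    - [0,0,0,0,0,0]
  claw: -1
  force: 60

```text
t: 22.48
position: [0.4882, 0.1459, 0.0823]
eef_rot: [[-0.107, 0.994, 0.001], [0.994, 0.107, 0.0], [0.0, 0.001, -1.0]]
force: [0.6, 0.5, 3.0]
gripper_width: 0.263
```

Call:
move_arm:
  plan:
    - [0,0,0,0,0,0.04]
    - [0,0,0,0,0,0.08]
    - [0,0,0,0,0,0.12]
    - [0,0,0,0,0,0.15]
    - [0,0,0,0,0,0.18]
    - [0,0,0,0,0,0.18]
    - [0,0,0,0,0,0.18]

```text
t: 23.35
position: [0.4884, 0.1459, 0.0822]
eef_rot: [[-0.283, 0.959, 0.002], [0.959, 0.283, 0.0], [-0.0, 0.002, -1.0]]
force: [1.9, 0.2, 3.9]
gripper_width: 0.27
```

```bash
python3 -c "
from h import *
st(2)"
```

```text
[488.34, 145.93, 82.23, 2.15, 0.22, 4.43, 0.1, -0.52, -0.06] t 23.45 ptr yaw 106.46 q6 -6.197825486622137
```

Call:
move_arm:
  plan:
    - [0,0,0,0,0,0]
    - [0,0,0,0,0,0]
    - [0,0,0,0,0,0]
    - [0,0,0,0,0,0]
    - [0,0,0,0,0,0]
  claw: 0

```text
t: 24.08
position: [0.4877, 0.1458, 0.0818]
eef_rot: [[-0.283, 0.959, -0.0], [0.959, 0.283, -0.0], [0.0, -0.0, -1.0]]
force: [-0.0, -0.3, 0.2]
gripper_width: 0.502
```

Call:
move_arm:
  plan:
    - [0,0,0.5,0,0,0]
    - [0,0,1.5,0,0,0]
    - [0,0,3,0,0,0]
    - [0,0,5,0,0,0]
    - [0,0,8,0,0,0]
    - [0,-3,10,0,0,0]
    - [0,-5,10,0,0,0]
    - [0,-5,10,0,0,0]
    - [0,-5,10,0,0,0]
    - [0,-5,10,0,0,0]

```text
t: 25.32
position: [0.4876, 0.0966, 0.1817]
eef_rot: [[-0.284, 0.959, -0.001], [0.959, 0.284, 0.0], [0.0, -0.0, -1.0]]
force: [0.5, 0.2, -0.5]
gripper_width: 0.501
```

```bash
python3 - <<'E'
from h import *
st(1)
f=grab_frame('wrist');save(f,'w8');np.savez('w8.npz',**f)
W=cloud(f);g=f['img'].max(-1)
c=np.array([.488,.1463]);n=np.hypot(W[...,0]-c[0],W[...,1]-c[1])<.04
m=n&(abs(W[...,2]-.107)<.004);P=W[m];print('bar',cv2.minAreaRect(P[:,:2].astype(np.float32)*1000),'z',np.median(P[:,2]))
A=np.c_[P[:,:2],np.ones(len(P))];print('tilt',np.linalg.lstsq(A,P[:,2],rcond=None)[0][:2])
mp=(abs(W[...,2]-.056)<.004)&(np.hypot(W[...,0]-.476,W[...,1]-.145)<.09);print('panel z',np.median(W[mp][:,2]),cv2.minAreaRect(W[mp][:,:2].astype(np.float32)*1000)[2])
wl=m&(g>120);Q=W[wl][:,:2];w,V=np.linalg.eigh(np.cov(Q.T));print('line yaw',np.degrees(np.arctan2(V[1,1],V[0,1])),len(Q))
cv2.imwrite('pics/w8z.png',cv2.resize(f['img'][40:210,240:410],(600,600),interpolation=3)[:,:,::-1])
E
```

```text
[487.57, 96.55, 181.64, -0.47, -0.58, -0.02, -0.02, -0.03, -0.02] t 25.375 ptr yaw 106.52 q6 -11.872450837705589
bar ((487.36981201171875, 146.4473419189453), (24.12386703491211, 55.90182113647461), 13.36143970489502) z 0.10775217215624139
tilt [0.0113849 0.0007077]
panel z 0.05682674155199319 11.517029762268066
line yaw 99.4825799253582 127
```

View pics/w8z.png

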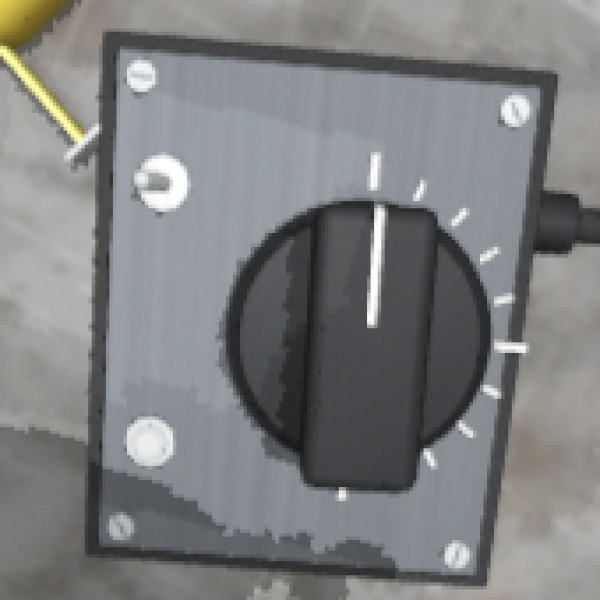

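The zoom shows the pointer line at (376,265) nearly in line with the zero mark at (375,170). The knob is seated and upright (about 0.011 rad), and the arm is clear. Handing in.

```bash
python3 -c "
from h import *
print(close_job())"
```

```text
the job is handed in; nothing more can be done
None
```

The knob is snapped home on the shaft, its pointer is at the zero mark, and the arm is clear. I handed the job in at about 25 s; no verdict is reported.

- **Fitting:** I set the knob lightly on the shaft about 13° off the flat. Turning it clockwise to 67° made the side load vanish, and it slid on. I read about 3 N at the lip, then a downward pull as it snapped, then a stop at collar height. The shaft stayed well short of the end of its travel, with about 4.4 N the highest upward force read.
- **First turn to zero:** On release the knob sprang back within its play to about 5° short of the mark. I re-gripped it, turned about 5° past zero and let go again.
- **Last checks:**
  - The bar top is at about 107 mm, the home height.
  - The axis is within about 1 mm of where I measured the shaft.
  - The tilt is about 0.011 rad.
  - The force on the tool is about zero.
- **Where the checks disagreed:** The white line gave a pointer angle of 99.5° and the bar outline 103.4°, against zero at about 101.5°. Both are about 2° off, well inside the 9° limit.

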